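Secure the gas cylinder in its bench clamp

ROBOT

A 6-joint arm with a two-finger parallel gripper is mounted at the origin on a cart in front of the work surface, level with it; the furniture and walls round the work are solid. World frame = base frame: x ahead of the robot, y to its left, z up, the work surface at z = 0. Lengths are in m, angles in rad, forces in N, time in s.
With the tool pointing down it reaches from about 0.325 to 0.775 m from the base axis. Payload 5.5 kg.
Tool frame: the origin (TCP) lies between the finger pads; the fingertips stand 8 mm ahead of it and the grasp point (between the pads) lies 11 mm behind it (tcp_to_tips is the distance from the TCP to the fingertips, in m); z points along the fingers, y is the line along which they close (so a half turn about z gives the same grasp; the last joint's range is limited). The gripper opens to 88 mm and grips with 3 to 60 N. Pads are 20 mm wide; open, the fingers measure 115 mm over their backs; the gripper's body (75 mm by 178 mm) begins 61 mm behind the grasp point.
Start: joints at [-1.233, 0.091, 1.231, -0, 1.82, -0.057], TCP at [0.231, -0.554, 0.2] pointing down, gripper open.
Joint ranges: [-2.87, 2.87], [-0.86, 2.18], [0.17, 2.46], [-1.51, 4.65], [0.06, 2.69], [-2.65, 2.65]. Speed limits (rad/s): [2.57, 2.57, 3.01, 3.14, 3.14, 3.14].

INTERFACE

Orientations are given as a unit quaternion [w, x, y, z].
In Python, from bench import * gives the robot as it stands. Calls block until the motion is done:
- move_to(position, orientation): joint-space move of the TCP to a pose.
- move_l(position, speed=0.15, orientation=None): straight line of the TCP; orientation=None keeps the orientation; speed is the mean speed in m/s.
- movej(angles): joint-space move.
- gripper_open() and close(): open the fingers fully, or close them until they stop; the grip force is fixed at half the most.
- hold(seconds).
- inverse_kinematics(position, orientation): joint angles nearest the present ones, or None.
- state(): the state.
- get_image(name): name is "scene" or "top" or "wrist"; returns a dict with "frame" (384x512x3 uint8, blue, green, red), "depth" (384x512 float32, m along the optical axis (not along the pixel's ray), 0 where there is no reading), "camera_matrix" (3x3 intrinsics, pixels), "view" (4x4, takes a point from world to camera coordinates). Camera axes: x right, y up, looking along -z (the intrinsics and any distortion apply to the point x, -y, -z); pixel columns grow to the right and rows downward; lengths in m; the calibration is good to about 2 mm. A picture is of the moment at which its call begins.
A pose or a line that the arm cannot do raises IKError and nothing moves.
- job_done(): hands the job in; it is judged then, once.
The state is a dict: "time": time; "joint_pos": joint angles; "dq": joint speeds; "joint_torque": joint torques, N m; "ee_pos": TCP position; "ee_rot": TCP orientation; "ft_force": force on the tool from outside, world axes, zero at the start; "moment": the same for the moment, N m; "finger_gap": finger opening in m; "finger_force": force on a finger pad.
Only numpy, scipy, OpenCV 4.12 (cv2) and the standard library are available. Lean on these libraries where they do the work, as an engineer would, in place of code of your own. Each camera call takes 0.05 s, during which the arm holds its last target. There are 200 camera calls.

TASK

A gas cylinder with its regulator is standing loose on the bench. Push it low down so that it slides upright, without tipping it or lifting it off the bench, into the mouth of the blue clamp, on past the two spring rollers until it is fully home, the sprung saddle pad behind it pressed right in to its stop, and then let go and swing the keeper bar fully shut in front of it. Push gently (never more than about 25 N on the cylinder) and leave the other things on the bench where they are.

Things in the scene. Friction and masses are not known exactly. Their poses are not given: they have to be found in the camera images.
- cylinder: Grey gas cylinder, white label, green shoulder, regulator with gauge and black knob on top. Round, 76 mm across from 10 to 170 mm up, 245 mm tall in all, on a foot ring 66 mm across; 0.4 to 0.6 kg, friction on the bench 0.5 to 0.7. Pushed higher than about 50 mm above the bench it tips. Origin: on its axis at the underside, z up. It must stay standing on the bench.
- clamp_stand: Blue clamp screwed to the bench. This body is its dark foot plate and rail block, 70 to 155 mm behind the origin. Origin: on the bench at the axis of a fully homed cylinder with the clamp head at its foremost setting; x points into the clamp (push-in direction), y left, z up. The head, on two rods, is locked 0 to 24 mm farther along x; this setting is not reported: home must be felt.
- clamp_mouth (a point): Point on the bench on the clamp's centre line, 85 mm before the origin of clamp_stand: a cylinder standing here is in line, just outside the mouth. The clamp head's mouth is 108 mm wide between cheeks (top 54 mm above the bench); two arms, 116 mm apart inside, reach to 58 mm before the origin at the foremost setting, and carry the keeper bar's hinge (right) and rest (left).
- roller_line (a point): Point on the centre line, 12 mm before the origin of clamp_stand, between the axes of the two white rollers at the foremost setting (the head's unknown 0 to 24 mm come on top). Rollers: 10 mm, upright, 24 to 48 mm above the bench, 37.5 mm either side, sprung inward. They resist the cylinder from 33 to 12 mm short of home with up to about 4 N, then draw it in.
- saddle_pad (a joint): Travel (m) of the sprung pad with two black rubber ribs, 20 to 76 mm above the bench, at the back of the clamp head: 0 = out, 0.005 = pressed right in to its hard stop (cylinder fully home). It starts to move 5 mm short of that, 0.9 N per mm. Let go after that, it eases the cylinder back a little; the rollers keep it in with the pad about 3 to 5 mm in.
- keeper (a joint): Angle (rad) of the keeper bar: 0 = shut across the mouth, along the stand's +y; 1.57 = pointing out along the stand's -x; 2.3 = fully open. Steel bar 10 mm thick, red 18 mm ball centred 130 mm from the hinge; bar's axis 62 mm above the bench. Stiff hinge (0.12 N m), stays where left. Shut, it clears the homed cylinder by 3 to 5 mm.
- keeper_hinge (a point): Axis of the keeper bar's upright hinge at bar height (62 mm), at the head's foremost setting: 48 mm before and 62 mm to the right of the origin of clamp_stand. The true hinge lies 0 to 24 mm farther along the stand's x, as far as the homed cylinder stands past the origin. Hinge boss 20 mm across.
- usb_stick: Green USB stick, 56 x 18 x 8 mm, loose bystander. Origin: centre of its underside.
- tweezers: Steel tweezers, 14 x 128 x 9 mm, loose bystander. Origin: centre of the underside.
- box_cutter: Red snap-off knife, 27 x 123 x 17 mm, loose bystander. Origin: centre of the underside.
- part_box_d: Small brown carton, 71 x 125 x 36 mm, loose bystander. Origin: centre of the underside.
- part_box_e: Small brown carton, 68 x 96 x 31 mm, lying on the other one, loose bystander. Origin: centre of the underside.
Things that resemble listed ones, but are neither listed nor needed, are in the scene too. There is more than one size of the cylinder; the one meant has the size given above.

How it is judged:
By the outcome, as a careful person would: the job done as asked, in the order asked, and still so for the second after the job is handed in, with the robot touching nothing.
It also fails if it takes over 72 s, if anything falls off the work surface, if the arm or the gripper's body presses on something with over 40 N, if the wrist force passes 120 N, or if a joint passes its speed limit or range.

## Working session

There is one attempt and no reset: what is moved stays moved. The work goes in short steps, each a Python script; the robot and the scene stay as the last script left them, time stands still between calls to the robot, and variables do not carry over. Pictures are saved under pics/ and viewed, at most 13 in all, crops included, and the job is handed in when it is done.

```bash
mkdir -p pics; cat > h.py <<'E'
from bench import *
import numpy as np, cv2
def pts(im):
    d=im["depth"].astype(float);K=np.array(im["camera_matrix"]);V=np.array(im["view"])
    v,u=np.mgrid[:d.shape[0],:d.shape[1]]
    c=np.stack([(u-K[0,2])/K[0,0]*d,-(v-K[1,2])/K[1,1]*d,-d],-1)
    R=V[:3,:3];w=(c-V[:3,3])@R
    w[d<=0]=np.nan
    return w
E
python3 - <<'E'
from h import *
for n in("top","scene"):
    im=get_image(n);cv2.imwrite(f"pics/{n}0.png",im["frame"]);np.savez(f"{n}0.npz",**im)
    print(n,np.round(im["camera_matrix"],1).tolist(),np.round(im["view"],3).tolist(),[k for k in im], (im["depth"]>0).mean())
s=state();print(s["time"],s["ee_rot"],s["ft_force"])
E
```

```text
top [[497.8, 0.0, 260.1], [0.0, 497.8, 193.3], [0.0, 0.0, 1.0]] [[0.016, -1.0, 0.017, 0.173], [0.988, 0.018, 0.153, -0.632], [-0.153, 0.015, 0.988, -1.114], [0.0, 0.0, 0.0, 1.0]] ['frame', 'depth', 'camera_matrix', 'view'] 0.9960530598958334
scene [[492.9, 0.0, 259.5], [0.0, 492.9, 193.2], [0.0, 0.0, 1.0]] [[-0.63, -0.777, -0.011, 0.553], [0.504, -0.42, 0.755, -0.3], [-0.591, 0.47, 0.656, -0.912], [0.0, 0.0, 0.0, 1.0]] ['frame', 'depth', 'camera_matrix', 'view'] 0.99090576171875
0.1 [-8.39966723e-04  9.80578887e-01  1.96123245e-01 -1.18114663e-04] [-0.23744603  0.3424689  -0.04487558]
```

View pics/top0.png

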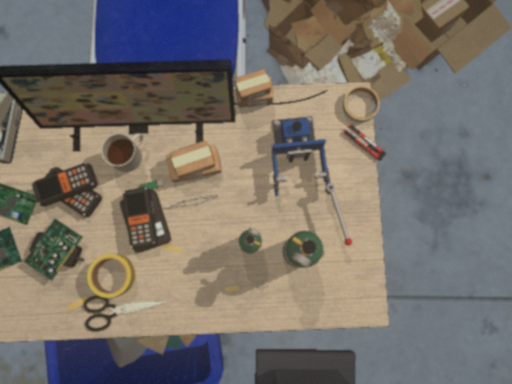

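View pics/scene0.png

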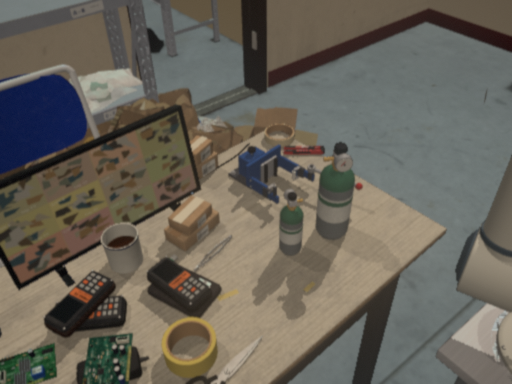

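The top view shows the blue clamp around (298,150), mouth facing the robot. Its keeper bar is open, with the hinge at about (327,188) and the red ball at (348,242). The large cylinder is at (304,249) and the small decoy at (251,240).

```bash
python3 - <<'E'
from h import *
for n in("top","scene"):
    im=dict(np.load(f"{n}0.npz"));w=pts(im);f=im["frame"];h=cv2.cvtColor(f,cv2.COLOR_BGR2HSV)
    reg=(w[...,0]>.3)&(w[...,0]<.85)&(w[...,1]>-.25)&(w[...,1]<.2)
    blue=reg&(h[...,0]>100)&(h[...,0]<130)&(h[...,1]>110)&(h[...,2]>50)&(w[...,2]>.01)
    red=reg&((h[...,0]<8)|(h[...,0]>172))&(h[...,1]>120)&(w[...,2]>.02)
    for nm,m in(("blue",blue),("red",red)):
        p=w[m];print(n,nm,len(p),np.round(np.nanpercentile(p,[2,50,98],axis=0),3).tolist() if len(p) else "")
    # cylinders: points between z .05 and .16
    tall=reg&(w[...,2]>.03)&(w[...,0]<.56)&(w[...,2]<.3)
    k,l=cv2.connectedComponents(tall.astype(np.uint8))
    for i in range(1,k):
        p=w[l==i]
        if len(p)<60: continue
        print(n,"comp",i,len(p),"ztop",round(np.nanmax(p[:,2]),3),np.round(np.nanmedian(p,axis=0),3))
        for lo,hi in((.03,.1),(.06,.13),(.1,.165)):
            q=p[(p[:,2]>lo)&(p[:,2]<hi)]
            if len(q)<20: continue
            A=np.c_[2*q[:,:2],np.ones(len(q))];s=np.linalg.lstsq(A,(q[:,:2]**2).sum(1),rcond=None)[0]
            print("  circle",lo,np.round(s[:2],4),"r",round(np.sqrt(s[2]+s[0]**2+s[1]**2),4),len(q))
    if n=="top":
        for lo,hi in((.04,.058),(.056,.075),(.075,.12)):
            b=reg&(w[...,0]>.5)&(w[...,2]>lo)&(w[...,2]<hi)
            k,l,st,c=cv2.connectedComponentsWithStats(b.astype(np.uint8))
            for i in range(1,k):
                if st[i,4]>15: p=w[l==i];print(lo,st[i].tolist(),np.round(p.min(0),3),np.round(p.max(0),3))
    x0,y0,x1,y1=(220,90,400,280) if n=="top" else(210,120,400,260)
    cv2.imwrite(f"pics/{n}c.png",cv2.resize(f[y0:y1,x0:x1],None,fx=3.1 if n=="top" else 4,fy=3.1 if n=="top" else 4,interpolation=cv2.INTER_CUBIC))
E
```

```text
top blue 325 [[0.694, 0.042, 0.053], [0.771, 0.097, 0.067], [0.8, 0.151, 0.087]]
top red 33 [[0.513, -0.024, 0.064], [0.52, -0.017, 0.067], [0.524, -0.011, 0.072]]
top comp 1 115 ztop 0.072 [ 0.531 -0.013  0.066]
  circle 0.03 [ 0.534  -0.0127] r 0.0154 115
  circle 0.06 [ 0.5339 -0.0125] r 0.0155 113
top comp 2 180 ztop 0.166 [0.512 0.192 0.123]
  circle 0.06 [0.5086 0.1926] r 0.0127 103
  circle 0.1 [0.5131 0.1954] r 0.0138 169
top comp 3 1172 ztop 0.249 [0.493 0.099 0.179]
  circle 0.03 [0.497  0.0904] r 0.038 52
  circle 0.06 [0.4971 0.0902] r 0.0384 74
  circle 0.1 [0.4968 0.0908] r 0.037 176
0.04 [283, 134, 27, 9, 88] [0.752 0.069 0.041] [0.77  0.132 0.058]
0.04 [301, 145, 30, 40, 235] [0.654 0.019 0.04 ] [0.745 0.089 0.058]
0.04 [272, 148, 26, 40, 222] [0.644 0.098 0.04 ] [0.736 0.157 0.058]
0.04 [295, 154, 14, 6, 24] [0.714 0.072 0.043] [0.723 0.103 0.057]
0.04 [275, 190, 4, 6, 17] [0.626 0.142 0.041] [0.636 0.149 0.055]
0.056 [282, 119, 29, 20, 419] [0.759 0.068 0.056] [0.806 0.135 0.073]
0.056 [272, 144, 53, 16, 189] [0.709 0.037 0.056] [0.744 0.157 0.075]
0.056 [326, 184, 27, 62, 328] [ 0.511 -0.027  0.056] [0.65  0.031 0.073]
0.075 [293, 121, 9, 10, 72] [0.773 0.091 0.076] [0.794 0.11  0.088]
0.075 [273, 139, 53, 11, 260] [0.728 0.036 0.075] [0.752 0.156 0.089]
0.075 [289, 151, 9, 7, 19] [0.71  0.1   0.075] [0.725 0.119 0.078]
0.075 [255, 235, 7, 13, 42] [0.5   0.181 0.099] [0.527 0.194 0.12 ]
scene blue 195 [[0.706, 0.052, 0.051], [0.767, 0.11, 0.066], [0.796, 0.151, 0.085]]
scene red 29 [[0.513, -0.023, 0.059], [0.518, -0.015, 0.066], [0.523, -0.009, 0.071]]
scene comp 1 2634 ztop 0.246 [0.479 0.112 0.142]
  circle 0.03 [0.5213 0.0605] r 0.0717 804
  circle 0.06 [0.5214 0.0611] r 0.0715 857
  circle 0.1 [0.4983 0.0914] r 0.0369 839
scene comp 5 109 ztop 0.133 [0.494 0.195 0.103]
  circle 0.03 [0.4935 0.1952] r 0.0035 53
  circle 0.06 [0.502  0.1926] r 0.0089 85
  circle 0.1 [0.5033 0.1918] r 0.0084 56
```

View pics/topc.png

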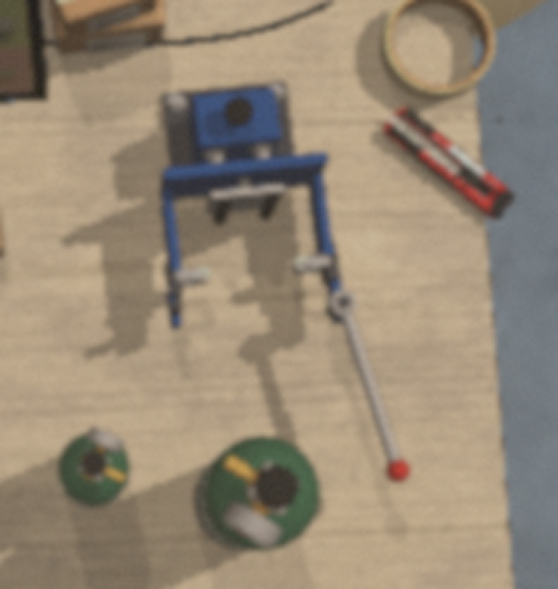

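View pics/scenec.png

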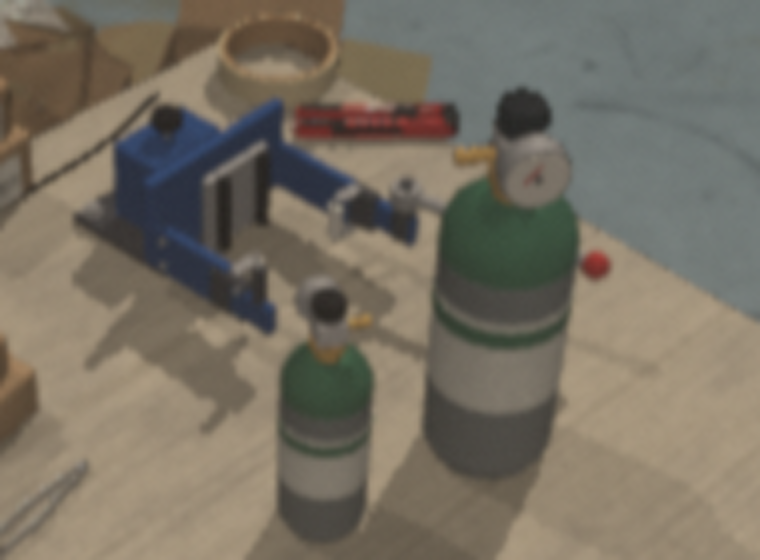

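```bash
cat >> h.py <<'E'
from scipy.spatial.transform import Rotation as Ro
TILT=np.radians(30)
def quat(psi,sgn=-1):
    z=np.array([np.cos(psi)*np.sin(TILT),np.sin(psi)*np.sin(TILT),-np.cos(TILT)])
    y=sgn*np.array([-np.sin(psi),np.cos(psi),0]);x=np.cross(y,z)
    q=Ro.from_matrix(np.c_[x,y,z]).as_quat();return [q[3],q[0],q[1],q[2]],z
def tcp(edge,psi,sgn=-1):
    """TCP for the leading tip edge (10 mm ahead of finger axis) at world point edge"""
    q,z=quat(psi,sgn);f=np.array([np.cos(psi)*np.cos(TILT),np.sin(psi)*np.cos(TILT),np.sin(TILT)])
    return np.array(edge)-.010*f-.008*z,q
def cast(im,uv,z):
    K=np.array(im["camera_matrix"]);V=np.array(im["view"]);uv=np.atleast_2d(uv).astype(float)
    d=np.c_[(uv[:,0]-K[0,2])/K[0,0],-(uv[:,1]-K[1,2])/K[1,1],-np.ones(len(uv))]@V[:3,:3]
    c=-V[:3,:3].T@V[:3,3];return c+d*((z-c[2])/d[:,2])[:,None]
E
python3 - <<'E'
from h import *
im=dict(np.load("top0.npz"));w=pts(im);f=im["frame"];h=cv2.cvtColor(f,cv2.COLOR_BGR2HSV)
X,Y,Z=w[...,0],w[...,1],w[...,2]
def line(m,nm):
    p=w[m][:,:2].astype(np.float32);vx,vy,x,y=cv2.fitLine(p,cv2.DIST_HUBER,0,.001,.001).ravel()
    print(nm,len(p),"dir",round(float(np.degrees(np.arctan2(vy,vx))),1),"mid",x,y,p.min(0),p.max(0))
plate=(Z>.08)&(Z<.1)&(X>.72)&(X<.765)&(Y>.02)&(Y<.17);line(plate,"plate")
blue=(h[...,0]>95)&(h[...,0]<135)&(h[...,1]>90)
L=blue&(Z>.045)&(Z<.062)&(X>.62)&(X<.715)
line(L&(Y>.12),"L");line(L&(Y<.07),"R")
blk=blue&(Z>.05)&(X>.765)&(X<.83)&(Y>.05)&(Y<.15)
p=cv2.minAreaRect(w[blk][:,:2].astype(np.float32));print("block",p)
sc=lambda c:np.array(c)/3.1+[220-.0,90]-.34
print("hinge",cast(im,[sc((341,302))],.068),"ball",cast(im,[sc((398,470))],.064))
print("plate top ends",cast(im,[sc((165,172)),sc((326,156))],.088))
print("arm tips L",cast(im,[sc((177,325))],.054))
print("foot plate corners",cast(im,[sc((164,96)),sc((288,83))],.006))
wi=get_image("wrist");V=np.array(wi["view"]);c=-V[:3,:3].T@V[:3,3];s=state();q=s["ee_rot"]
R=Ro.from_quat([q[1],q[2],q[3],q[0]]);print("cam in tool",R.inv().apply(c-s["ee_pos"]))
for sg in(-1,1):
  for e,ps in(((.40,.09,.15),-.06),((.44,.09,.035),-.06),((.55,.078,.035),.12),((.67,.092,.035),.12),((.5,-.07,.065),.12)):
    t,q=tcp(e,ps,sg);j=inverse_kinematics(t,q);print(sg,e,None if j is None else np.round(j,2))
E
```

```text
plate 227 dir -82.8 mid 0.74039406 0.09661723 [0.72884876 0.03597837] [0.7522793  0.15607394]
L 33 dir 7.6 mid 0.6946806 0.14962597 [0.6726915  0.14676893] [0.71461546 0.15222758]
R 24 dir 10.2 mid 0.70363927 0.035091665 [0.68599135 0.0297572 ] [0.71429133 0.03716931]
block ((0.7840260863304138, 0.10233549773693085), (0.038666967302560806, 0.061233580112457275), 6.365952968597412)
hinge [[0.64278859 0.02390106 0.068     ]] ball [[ 0.51937858 -0.01787008  0.064     ]]
plate top ends [[0.7341613  0.15652998 0.088     ]
 [0.74870651 0.0375191  0.088     ]]
arm tips L [[0.62544757 0.14482326 0.054     ]]
foot plate corners [[0.81745913 0.15478699 0.006     ]
 [0.83030725 0.05564845 0.006     ]]
cam in tool [ 7.94431605e-02  1.47624191e-04 -1.84245933e-01]
-1 (0.4, 0.09, 0.15) None
-1 (0.44, 0.09, 0.035) None
-1 (0.55, 0.078, 0.035) [ 0.06 -0.57  2.17  0.04  1.02  1.5 ]
-1 (0.67, 0.092, 0.035) [ 0.07 -0.18  1.87  0.03  0.92  1.51]
-1 (0.5, -0.07, 0.065) [-0.41 -0.74  2.21  0.27  1.21  1.01]
1 (0.4, 0.09, 0.15) None
1 (0.44, 0.09, 0.035) None
1 (0.55, 0.078, 0.035) [ 0.06 -0.57  2.17  0.04  1.02 -1.64]
1 (0.67, 0.092, 0.035) [ 0.07 -0.18  1.87  0.03  0.92 -1.63]
1 (0.5, -0.07, 0.065) [-0.41 -0.74  2.21  0.27  1.21 -2.14]
```

```bash
python3 - <<'E'
import h
from h import *
for T in(18,20,22,24,26,28):
    h.TILT=np.radians(T);o=[]
    for x in(.43,.445,.456,.47,.49,.51):
        for z in(.035,.045):
            t,q=tcp((x,.091,z),-.06,1);j=inverse_kinematics(t,q);o.append((x,z,None if j is None else np.round(np.array(j)[1:5],2).tolist()))
    print(T,[(a,b) for a,b,c in o if c],[c for a,b,c in o if c][:1])
for ps in(-.8,-.4,.4,.8):
    h.TILT=np.radians(30);t,q=tcp((.456,.091,.04),ps,1);print(ps,inverse_kinematics(t,q))
E
```

```text
18 [(0.43, 0.035), (0.43, 0.045), (0.445, 0.035), (0.445, 0.045), (0.456, 0.035), (0.456, 0.045), (0.47, 0.035), (0.47, 0.045), (0.49, 0.035), (0.49, 0.045), (0.51, 0.035), (0.51, 0.045)] [[-0.73, 2.2, -0.08, 1.37]]
20 [(0.43, 0.035), (0.43, 0.045), (0.445, 0.035), (0.445, 0.045), (0.456, 0.035), (0.456, 0.045), (0.47, 0.035), (0.47, 0.045), (0.49, 0.035), (0.49, 0.045), (0.51, 0.035), (0.51, 0.045)] [[-0.77, 2.23, -0.1, 1.34]]
22 [(0.43, 0.035), (0.43, 0.045), (0.445, 0.035), (0.445, 0.045), (0.456, 0.035), (0.456, 0.045), (0.47, 0.035), (0.47, 0.045), (0.49, 0.035), (0.49, 0.045), (0.51, 0.035), (0.51, 0.045)] [[-0.82, 2.27, -0.11, 1.32]]
24 [(0.445, 0.035), (0.445, 0.045), (0.456, 0.035), (0.456, 0.045), (0.47, 0.035), (0.47, 0.045), (0.49, 0.035), (0.49, 0.045), (0.51, 0.035), (0.51, 0.045)] [[-0.8, 2.27, -0.12, 1.28]]
26 [(0.445, 0.035), (0.445, 0.045), (0.456, 0.035), (0.456, 0.045), (0.47, 0.035), (0.47, 0.045), (0.49, 0.035), (0.49, 0.045), (0.51, 0.035), (0.51, 0.045)] [[-0.85, 2.3, -0.14, 1.25]]
28 [(0.456, 0.035), (0.456, 0.045), (0.47, 0.035), (0.47, 0.045), (0.49, 0.035), (0.49, 0.045), (0.51, 0.035), (0.51, 0.045)] [[-0.85, 2.31, -0.15, 1.21]]
-0.8 [ 0.54769142 -0.44087342  2.07135878 -0.51684816  1.40798415 -0.16435014]
-0.4 [ 0.44643412 -0.70984716  2.24275535 -0.40315357  1.26789895 -0.66958557]
0.4 None
0.8 None
```

```bash
python3 - <<'E'
import h
from h import *
close()
h.TILT=np.radians(24)
C=np.array([.497,.0905]);M=np.array([.579,.0768]);d=M-C;L=np.hypot(*d);d/=L;psi=np.arctan2(d[1],d[0])
E=lambda s,z=.035:[*(C+d*(s-.038)),z]
t,q=tcp([.445,-.10,.08],psi,1);t2,_=tcp([.445,-.10,.035],psi,1);t3,_=tcp(E(-.014),psi,1)
print(t,t3,[inverse_kinematics(a,q) is None for a in(t,t2,t3)],psi)
move_to(t,q);s=state();print(s["time"],s["ee_pos"])
move_l(t2,.15);move_l(t3,.2);hold(.2);s=state();f0=np.array(s["ft_force"]);print(s["time"],f0)
for k in(.004,.03,L/1):
    move_l(tcp(E(k),psi,1)[0],.05);s=state();print(k,s["time"],np.round(s["ft_force"]-f0,2))
move_l(tcp(E(L-.02),psi,1)[0],.1)
for n in("top","scene"):
    im=get_image(n);np.savez(n+"1.npz",**im)
    cv2.imwrite(f"pics/{n}1.png",im["frame"])
    w=pts(im)
    if 1:
        for lo,hi in((.1,.165),(.06,.165)):
            m=(w[...,2]>lo)&(w[...,2]<hi)&(abs(w[...,0]-M[0])<.045)&(abs(w[...,1]-M[1])<.045);q_=w[m]
            A=np.c_[2*q_[:,:2],np.ones(len(q_))];r=np.linalg.lstsq(A,(q_[:,:2]**2).sum(1),rcond=None)[0]
            print(n,r[:2],np.sqrt(r[2]+r[0]**2+r[1]**2),len(q_))
print(state()["time"])
E
```

```text
[ 0.43278003 -0.09795837  0.083241  ] [0.43349093 0.10111066 0.038241  ] [False, False, False] -0.165544168792069
3.3417 [ 0.43302388 -0.098462    0.08393495]Traceback (most recent call last):
  File "<stdin>", line 10, in <module>
bench.IKError: the arm cannot follow that straight line within its joint ranges
```

```bash
cat > s1.py <<'E'
import h
from h import *
h.TILT=np.radians(24)
C=np.array([.497,.0905]);M=np.array([.579,.0768]);d=M-C;L=np.hypot(*d);d/=L;psi=np.arctan2(d[1],d[0])
E=lambda s,z=.035:[*(C+d*(s-.038)),z]
t3,q=tcp(E(-.014),psi,1)
s=state();print(s["ee_pos"])
move_to(t3,q);hold(.2);s=state();f0=np.array(s["ft_force"]);print(s["time"],s["ee_pos"],f0)
for k in(.004,.03,L):
    move_l(tcp(E(k),psi,1)[0],.05);s=state();print(k,s["time"],np.round(s["ft_force"]-f0,2))
move_l(tcp(E(L-.02),psi,1)[0],.1)
for n in("top","scene"):
    im=get_image(n);np.savez(n+"1.npz",**im)
    cv2.imwrite(f"pics/{n}1.png",im["frame"])
    w=pts(im)
    m=(w[...,2]>.1)&(w[...,2]<.165)&(abs(w[...,0]-M[0])<.05)&(abs(w[...,1]-M[1])<.05);q_=w[m]
    A=np.c_[2*q_[:,:2],np.ones(len(q_))];r=np.linalg.lstsq(A,(q_[:,:2]**2).sum(1),rcond=None)[0]
    print(n,r[:2],np.sqrt(r[2]+r[0]**2+r[1]**2),len(q_))
print(state()["time"])
E
python3 s1.py
```

```text
[ 0.43273339 -0.09824715  0.03836268]
4.8083 [0.43388409 0.09968708 0.03847194] [-0.52675531 -0.37597027 -0.53454967]
0.004 5.3167 [0.62 0.46 1.65]
0.03 5.9833 [ 1.79  0.64 -0.24]
0.08313657438215742 7.2 [ 0.17  1.56 -0.02]
top [0.56584353 0.07953492] 0.03703152957033825 192
scene [0.56760112 0.07994979] 0.036897702337727316 624
7.65
```

View pics/scene1.png

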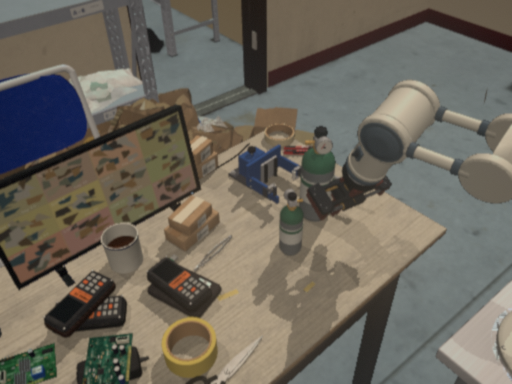

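```bash
python3 - <<'E'
import h
from h import *
h.TILT=np.radians(24)
s=state();d=np.array([.082,-.0137]);d/=np.hypot(*d);psi=np.arctan2(d[1],d[0])
M=np.array([.579,.0768]);print(s["ee_pos"],tcp([*(M-d*.058),.035],psi,1),s["ee_rot"],s["finger_gap"])
f=np.load("scene1.npz")["frame"][120:230,270:400];cv2.imwrite("pics/sc1.png",cv2.resize(f,None,fx=5,fy=5,interpolation=cv2.INTER_CUBIC))
E
```

```text
[0.51008605 0.08844627 0.03867139] (array([0.50957296, 0.0883994 , 0.038241  ]), [np.float64(0.20719987320386257), np.float64(0.0808708978703786), np.float64(0.9747987621550098), np.float64(-0.017189639990495185)]) [ 0.20777474  0.08077043  0.97468665 -0.0170802 ] 0.0005313608594752234
```

View pics/sc1.png

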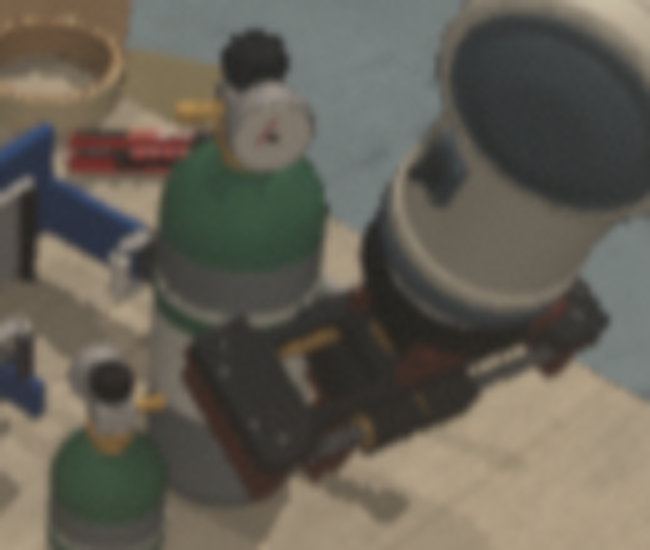

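The cylinder is still upright at about (0.567, 0.080), roughly 4.6 mm left of the centre line. I'll steepen the tilt to keep the gripper body clear, push it onto the line and check while still in contact.

```bash
cat >> h.py <<'E'
U=np.array([.9923,.1240]);N=np.array([-.1240,.9923]);PSI=np.arctan2(U[1],U[0])
P0=np.array([.7403,.0970]);H=np.array([.683,.0898])
def cyl(n,tag,near):
    im=get_image(n);np.savez(n+tag+".npz",**im);w=pts(im);o=[]
    for lo,hi in((.1,.13),(.13,.168)):
        m=(w[...,2]>lo)&(w[...,2]<hi)&(np.hypot(w[...,0]-near[0],w[...,1]-near[1])<.055)
        b=cv2.cvtColor(im["frame"],cv2.COLOR_BGR2HSV);q=w[m&(b[...,2]>40)]
        if len(q)<20: continue
        from scipy.optimize import least_squares
        r=least_squares(lambda c:np.hypot(q[:,0]-c[0],q[:,1]-c[1])-.038,near,loss="soft_l1",f_scale=.001).x
        o.append(r);print(n,lo,np.round(r,4),"along",round((r-H)@U*1e3,1),"lat",round((r-P0)@N*1e3,1),len(q))
    return o
E
cat > s2.py <<'E'
import h
from h import *
h.TILT=np.radians(32)
C=np.array([.5667,.0797]);T=H-.072*U
s=state();p=np.array(s["ee_pos"])
a,q=tcp([*(C-U*.068),.035],PSI,1)
move_l(a,.08,q);hold(.2);f0=np.array(state()["ft_force"]);np.save("f0.npy",f0)
a,q=tcp([*(C-U*.038),.035],PSI,1);move_l(a,.08)
d=T-C
for k in(.5,1):
    move_l(tcp([*(C+d*k-U*.038),.035],PSI,1)[0],.05);s=state();print(k,s["time"],np.round(s["ft_force"]-f0,2))
hold(.2);cyl("scene","2",T);cyl("top","2",T)
f=np.load("scene2.npz")["frame"][100:230,230:400];cv2.imwrite("pics/sc2.png",cv2.resize(f,None,fx=4.5,fy=4.5,interpolation=cv2.INTER_CUBIC))
s=state();print(s["time"],s["ee_pos"],a)
E
python3 s2.py
```

```text
0.5 9.6 [-0.37  0.04  0.05]
1 10.2 [-0.48 -0.35  0.09]
scene 0.1 [0.5968 0.0813] along -86.6 lat 2.2 316
scene 0.13 [0.5973 0.0804] along -86.2 lat 1.3 474
top 0.1 [0.5948 0.0811] along -88.6 lat 2.3 62
top 0.13 [0.5954 0.0804] along -88.1 lat 1.5 199
10.5 [0.56120594 0.07459935 0.03660095] [0.51637093 0.07341077 0.03648519]
```

View pics/sc2.png

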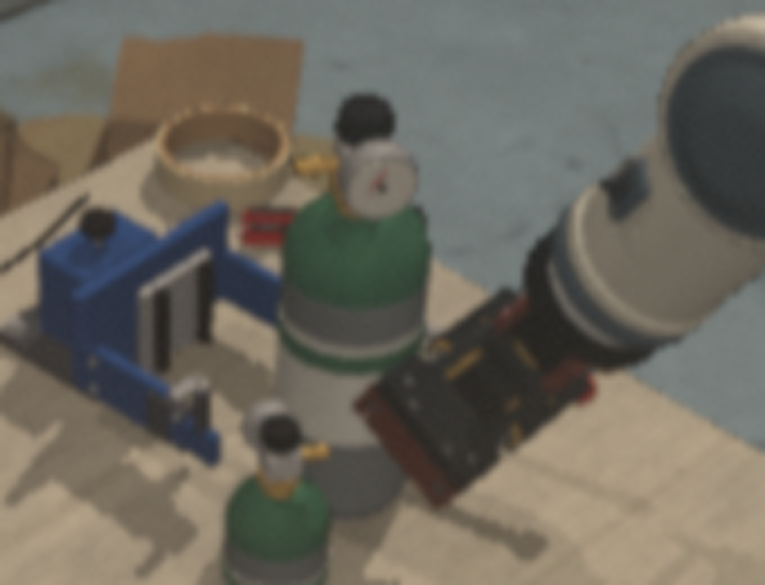

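The cylinder is upright and tracking the centre line (lateral about +1.8 mm), 87 mm short of the estimated home. Next I'll push it in, stepping slowly near the end and watching the force.

```bash
cat > s3.py <<'E'
import h
from h import *
f0=np.load("f0.npy");s=state();p=np.array(s["ee_pos"]);p[2]=.0367
A=lambda a,l=0:np.r_[p[:2]+U*a+N*l,p[2]]
F=lambda:-(np.array(state()["ft_force"])-f0)[:2]@U
for a,l in((.025,-.0018),(.05,-.0018),(.065,-.0018)):
    move_l(A(a,l),.05);print(a,round(F(),2),state()["time"])
cyl("scene","3",H-.022*U)
np.save("A.npy",np.r_[p,.065])
a=.065;log=[]
while a<.105:
    a+=.0005 if a>.078 else .001
    move_l(A(a,-.0018),.02);f=np.mean([F()]);log.append((round(a*1e3,1),round(f,1)))
    if f>9: break
print(log,state()["time"]);np.save("A.npy",np.r_[p,a])
cyl("scene","4",H)
f=np.load("scene4.npz")["frame"][100:230,230:400];cv2.imwrite("pics/sc4.png",cv2.resize(f,None,fx=4.5,fy=4.5,interpolation=cv2.INTER_CUBIC))
print(state()["time"],np.round(state()["ft_force"]-f0,1),state()["moment"])
E
python3 s3.py
```

```text
0.025 1.12 11.15
0.05 0.71 11.8
0.065 6.91 12.25
scene 0.1 [0.661  0.0859] along -22.3 lat -1.2 269
scene 0.13 [0.6617 0.0852] along -21.7 lat -2.0 449
[(66.0, np.float64(6.8)), (67.0, np.float64(6.0)), (68.0, np.float64(6.0)), (69.0, np.float64(5.8)), (70.0, np.float64(5.1)), (71.0, np.float64(5.1)), (72.0, np.float64(4.1)), (73.0, np.float64(3.0)), (74.0, np.float64(2.1)), (75.0, np.float64(2.5)), (76.0, np.float64(1.9)), (77.0, np.float64(1.5)), (78.0, np.float64(1.9)), (78.5, np.float64(1.2)), (79.0, np.float64(0.3)), (79.5, np.float64(0.9)), (80.0, np.float64(-0.2)), (80.5, np.float64(0.6)), (81.0, np.float64(1.1)), (81.5, np.float64(0.2)), (82.0, np.float64(0.3)), (82.5, np.float64(-0.1)), (83.0, np.float64(0.7)), (83.5, np.float64(0.4)), (84.0, np.float64(-0.2)), (84.5, np.float64(0.8)), (85.0, np.float64(-0.1)), (85.5, np.float64(1.0)), (86.0, np.float64(0.9)), (86.5, np.float64(0.3)), (87.0, np.float64(1.7)), (87.5, np.float64(2.2)), (88.0, np.float64(3.4)), (88.5, np.float64(2.5)), (89.0, np.float64(3.7)), (89.5, np.float64(5.1)), (90.0, np.float64(8.8)), (90.5, np.float64(11.9))] 21.8
scene 0.1 [0.6851 0.0887] along 1.9 lat -1.4 244
scene 0.13 [0.6856 0.0879] along 2.4 lat -2.2 454
21.85 [-13.   -1.2   5.1] [-1.15066246e-01  1.28919877e+00  5.95363067e-04]
```

View pics/sc4.png

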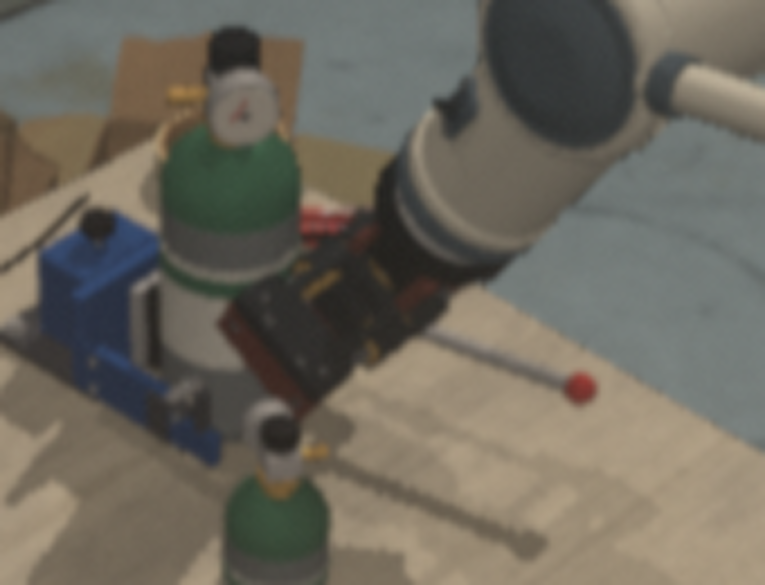

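Forces fit the expected sequence: a roller hump, then a pull-in, then the pad spring over about 4.5 mm, then a steep hard stop at 13 N. The camera agrees that it is home. I'll press slightly more, let go and check.

```bash
cat > s4.py <<'E'
import h
from h import *
f0=np.load("f0.npy");v=np.load("A.npy");p=v[:3];a=v[3]
A=lambda a,l=-.0018:np.r_[p[:2]+U*a+N*l,p[2]]
move_l(A(a+.0005),.01);hold(.2);print("press",np.round(state()["ft_force"]-f0,1))
move_l(A(a-.008),.02);move_l(A(a-.05),.1)
cyl("scene","5",H)
t=np.array(state()["ee_pos"]);t[2]=.125;move_l(t,.12);print(state()["time"],state()["ee_pos"])
for n in("top","scene"):
    im=get_image(n);np.savez(n+"6.npz",**im);hh=cv2.cvtColor(im["frame"],cv2.COLOR_BGR2HSV);w=pts(im)
    m=((hh[...,0]<8)|(hh[...,0]>172))&(hh[...,1]>120)&(w[...,2]>.04)&(w[...,2]<.08)&(np.abs(w[...,0]-.52)<.05)&(np.abs(w[...,1]+.017)<.05)
    v_,u_=np.nonzero(m)
    if len(u_):
        b=cast(im,[(u_.mean(),v_.mean())],.063)[0];r=b[:2]-[.6428,.0239];print(n,len(u_),b,"r",np.hypot(*r),"th",np.arctan2(-(r@U),r@N))
im=dict(np.load("top6.npz"));cv2.imwrite("pics/t6.png",cv2.resize(im["frame"][90:280,220:400],None,fx=3.1,fy=3.1,interpolation=cv2.INTER_CUBIC))
E
python3 s4.py
```

```text
press [-15.3  -1.9   7.6]
scene 0.1 [0.6843 0.0889] along 1.2 lat -1.1 317
scene 0.13 [0.6855 0.088 ] along 2.3 lat -2.2 454
24.375 [0.60169301 0.07779727 0.12364906]
top 9 [ 0.52039703 -0.02328919  0.063     ] r 0.13118424241537463 th 1.8144429895329082
scene 29 [ 0.52011836 -0.01808081  0.063     ] r 0.12966561787721323 th 1.7761815969515746
```

View pics/t6.png

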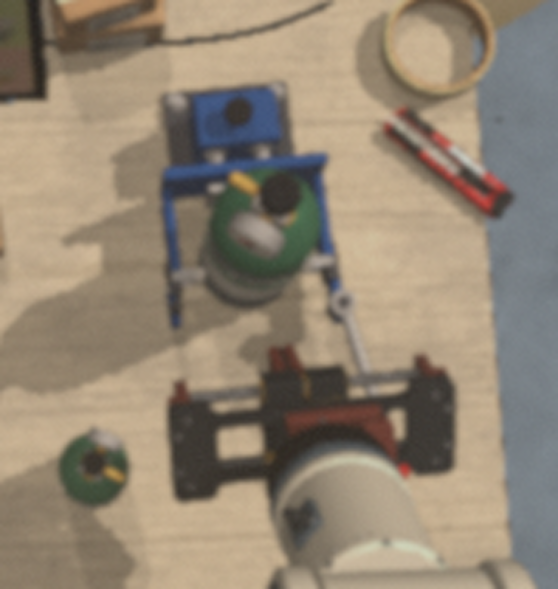

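The cylinder is home and upright in the clamp. The keeper is untouched at θ≈1.78, hinge at crop pixel (341,302). I'll swing it from the outer side, pushing at a small radius so the gripper body stays clear of the small cylinder.

```bash
cat > s5.py <<'E'
import h
from h import *
HG=np.array([.6428,.0239]);r=.055
def P(th,extra=0,z=.059):
    n=np.cos(th)*U+np.sin(th)*N;u=-np.sin(th)*U+np.cos(th)*N
    return np.r_[HG+r*u-n*(.005+.0135*abs(np.sin(th))+.004*abs(np.cos(th))+extra),z]
s=P(1.78,.012)
hi=s.copy();hi[2]=.125
for q in(hi,s,P(1.),P(.1)): assert inverse_kinematics(q,state()["ee_rot"]) is not None
move_l(hi,.15);hold(.1);f0=np.array(state()["ft_force"]);move_l(s,.1);print(state()["time"],np.round(state()["ft_force"]-f0,1))
for th in np.linspace(1.7,.1,11):
    move_l(P(th),.1);print(round(th,2),np.round(state()["ft_force"]-f0,1))
    if np.linalg.norm(state()["ft_force"]-f0)>15: print("stop");break
p=np.array(state()["ee_pos"]);p[2]=.059;log=[]
for k in range(1,25):
    move_l(np.r_[p[:2]+U*.001*k,p[2]],.02);f=-(np.array(state()["ft_force"])-f0)[:2]@U;log.append(round(float(f),1))
    if f>6: break
print(log,state()["time"],state()["ee_pos"])
e=np.array(state()["ee_pos"])
move_l(np.r_[e[:2]-U*.045,e[2]],.1)
im=get_image("scene");im2=get_image("top");cyl("scene","7",H)
a=cv2.resize(im["frame"][110:210,230:390],(640,400));cv2.imwrite("pics/s7.png",a);np.savez("top7.npz",**im2)
b=cv2.resize(im2["frame"][90:280,220:400],None,fx=3,fy=3,interpolation=cv2.INTER_CUBIC);cv2.imwrite("pics/t7.png",b)
print(state()["time"])
E
python3 s5.py
```

```text
26.2083 [ 0.9  0.6 -1. ]
1.7 [ 0.   0.6 -0.5]
1.54 [-0.9  0.5 -0.5]
1.38 [-0.3  1.5 -0.1]
1.22 [-0.4  1.3 -0.4]
1.06 [-0.7  1.3 -0. ]
0.9 [-0.4  0.2  0.2]
0.74 [-0.4  0.7 -0.7]
0.58 [-0.2  1.2 -1.2]
0.42 [-0.2  1.4 -0.4]
0.26 [-0.5  1.4 -1.1]
0.1 [-1.3  1.7 -0.8]
[-0.6, 0.3, -0.5, 1.0, 0.4, 0.0, 0.1, 0.1, -0.6, -1.2, -0.5, -0.0, 0.6, 0.1, 0.7, -0.7, -0.1, 0.3, -0.6, -0.4, -0.5, -0.2, -0.7, -0.0] 35.0583 [0.64414265 0.07806734 0.05902143]
scene 0.1 [0.6846 0.0885] along 1.5 lat -1.5 318
scene 0.13 [0.6855 0.0879] along 2.2 lat -2.2 451
35.8083
```

View pics/t7.png

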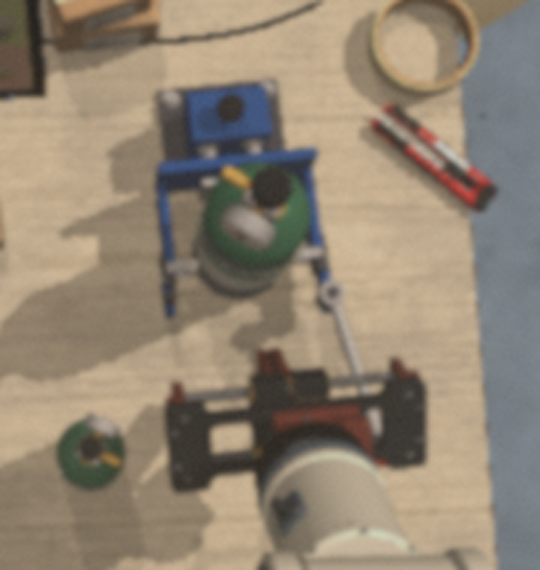

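The sweep missed: the bar is still open and the fingers must have passed over it, so the fingertips are not where I assumed. I'll measure them from the depth images.

```bash
python3 - <<'E'
import h
from h import *
h.TILT=np.radians(32)
print({k:v for k,v in state().items() if k in("finger_gap","ee_pos","time","ee_rot")},[k for k in state()])
R=lambda q:Ro.from_quat([q[1],q[2],q[3],q[0]])
q=state()["ee_rot"];M=R(q).as_matrix();print("tool z",M[:,2])
for n,T in(("top6",[.6017,.0778,.1236]),("scene6",[.6017,.0778,.1236]),("top7",state()["ee_pos"])):
    w=pts(dict(np.load(n+".npz")));t=(w-np.array(T))@M
    m=(abs(t[...,1])<.025)&(abs(t[...,0])<.035)&(t[...,2]>-.09)&(t[...,2]<.03)
    p=t[m]*1e3;print(n,len(p),"z max",np.round(np.percentile(p[:,2],[50,90,98,100]),1))
    for lo in range(-90,20,10):
        s=p[(p[:,2]>=lo)&(p[:,2]<lo+10)]
        if len(s): print(lo,len(s),np.round(s.min(0),0),np.round(s.max(0),0))
E
```

```text
{'time': 35.8083, 'ee_pos': array([0.59991706, 0.0725082 , 0.05916072]), 'ee_rot': array([ 0.27520136, -0.0596906 ,  0.95937897,  0.01712426]), 'finger_gap': 0.0004095476975462558} ['time', 'joint_pos', 'dq', 'joint_torque', 'ee_pos', 'ee_rot', 'ft_force', 'moment', 'finger_force', 'finger_gap']
tool z [ 0.52600048  0.06571117 -0.84794194]
top6 86 z max [-42.4 -23.3  28.7  29.9]
-70 9 [-11.  -9. -67.] [ -9.  12. -60.]
-60 18 [-12.  -7. -59.] [ -8.  11. -51.]
-50 20 [-11.  -8. -50.] [ -8.   9. -40.]
-40 20 [-11.  -7. -39.] [  2.  10. -31.]
-30 14 [-11.  -9. -30.] [ -7.   9. -22.]Traceback (most recent call last):
  File "<stdin>", line 10, in <module>
    return _quantile_unchecked(
        a, q, axis, out, overwrite_input, method, keepdims, weights)
    return _ureduce(a,
                    func=_quantile_ureduce_func,
    ...<5 lines>...
                    overwrite_input=overwrite_input,
                    method=method)
    r = func(a, **kwargs)
    result = _quantile(arr,
                       quantiles=q,
    ...<2 lines>...
                       out=out,
                       weights=wgt)
    slices_having_nans = np.isnan(arr[-1, ...])
                                  ~~~^^^^^^^^^
IndexError: index -1 is out of bounds for axis 0 with size 0
```

The closed fingertips end 22 mm behind the TCP, so they swept over the bar. I'll redo the swing with that geometry and lower.

```bash
sed -e 's/z=.059):/z=.036):/' -e 's/\.0135\*abs/.010*abs/;s/\.004\*abs/.0085*abs/' -e 's/+extra),z\]/+extra)+U*.0117,z]/' -e 's/p\[2\]=.059/p[2]=.036/' -e 's/"scene","7"/"scene","8"/;s/s7.png/s8.png/;s/t7.png/t8.png/;s/top7/top8/' -e 's/^move_l(hi,.15)/c=np.array(state()["ee_pos"]);c[2]=.125;move_l(c,.15);move_l(hi,.15)/' -e 's/range(1,25)/range(1,14)/' s5.py > s6.py; grep -n "return\|move_l(hi" s6.py; python3 s6.py
```

```text
6:    return np.r_[HG+r*u-n*(.005+.010*abs(np.sin(th))+.0085*abs(np.cos(th))+extra)+U*.0117,z]
10:c=np.array(state()["ee_pos"]);c[2]=.125;move_l(c,.15);move_l(hi,.15);hold(.1);f0=np.array(state()["ft_force"]);move_l(s,.1);print(state()["time"],np.round(state()["ft_force"]-f0,1))
38.3083 [-1.   0.2 -0.5]
1.7 [-0.9  0.  -0.6]
1.54 [-0.7 -0.1 -0.8]
1.38 [-0.7 -1.4  0.3]
1.22 [ 0.5 -1.8  0.4]
1.06 [-0.6 -1.2  1. ]
0.9 [-1.  -0.1 -0.3]
0.74 [ 0.  -0.2 -0. ]
0.58 [-0.9 -0.1 -1.9]
0.42 [-0.3  0.3 -0.2]
0.26 [-1.5  0.1 -0.2]
0.1 [-0.6  0.2 -0.2]
[2.0, 2.7, 3.0, 1.5, 2.3, 1.5, 2.9, 9.5] 43.125 [0.63531552 0.07684824 0.03557016]
scene 0.1 [0.6846 0.0886] along 1.4 lat -1.4 327
scene 0.13 [0.6853 0.0879] along 2.1 lat -2.3 442
43.8833
```

View pics/t8.png

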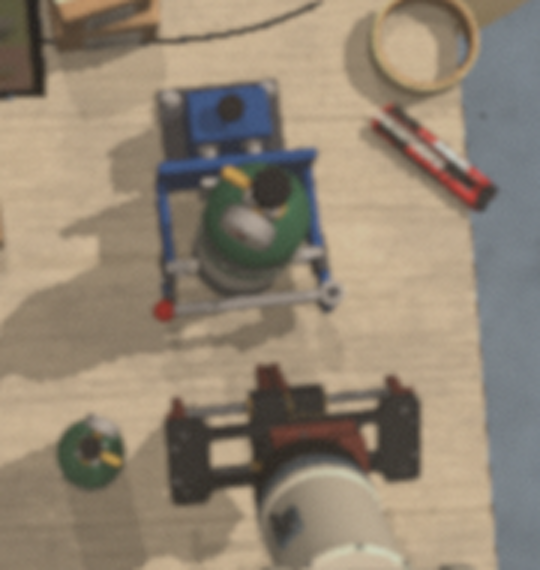

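```bash
python3 - <<'E'
from h import *
im=dict(np.load("top8.npz"));hh=cv2.cvtColor(im["frame"],cv2.COLOR_BGR2HSV);w=pts(im)
m=((hh[...,0]<8)|(hh[...,0]>172))&(hh[...,1]>120)&(np.abs(w[...,0]-.63)<.04)&(np.abs(w[...,1]-.15)<.04)
v,u=np.nonzero(m);b=cast(im,[(u.mean(),v.mean())],.064)[0]
for hg in([.6428,.0239],cast(im,[np.array((330,293))/3+[220,90]-.33],.068)[0][:2]):
    r=b[:2]-hg;print(b,hg,"r",np.hypot(*r),"th",np.arctan2(-(r@U),r@N))
m=(w[...,2]>.055)&(w[...,2]<.075)&(w[...,0]>.61)&(w[...,0]<.66)&(w[...,1]>.045)&(w[...,1]<.13)
p=w[m][:,:2].astype(np.float32);l=cv2.fitLine(p,cv2.DIST_HUBER,0,.001,.001).ravel();d=l[:2]*np.sign(l[1]);print("bar",len(p),np.arctan2(-(d@U),d@N))
E
```

```text
[0.62711632 0.15090408 0.064     ] [0.6428, 0.0239] r 0.12796880219343837 th -0.0014502678046678964
[0.62711632 0.15090408 0.064     ] [0.64218867 0.02388152] r 0.1279136642552891 th -0.006211235020384675
bar 191 0.004430349361228139
```

The keeper angle measures 0 to within 0.006 rad, the cylinder is home and the gripper is clear, so I'm handing in.

```bash
python3 -c "
from h import *
print(job_done(),state()['time'])"
```

```text
the job is handed in; nothing more can be done
the job is handed in; nothing more can be done
```

The cylinder is upright and fully home (pressed to the hard stop at about 15 N), the keeper is shut (within 0.006 rad), and the job was handed in at about 44 s; however, the fingertips sat higher than I assumed, so the push was about 60 mm up rather than under 50 mm, and my first keeper swing passed over the bar and was repeated.

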